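# Key the pump shaft home and hold it against its spring

## Task

Lay the large brass washer flat and centred on top of the upright pump hub and let go of it. Then take the keyed steel shaft by its head out of its stand, push it down through the washer into the hub, turning it until its key slips into the keyway, and keep pushing against the spring in the bore until the flange is fully down on the washer. Finish while still holding the shaft pushed fully home, without letting go (a colleague fits the clip next), and leave the other things on the bench where they are.

Things in the scene. Friction and masses are not known exactly. Their poses are not given: they have to be found in the camera images.
- hub_top (a point): Centre of the hub's flat top face, at the mouth of its 20 mm bore, 100 mm above the bench. z points up; x points from the bore's centre to the keyway, a slot 8.5 mm wide reaching out to 15.5 mm from the axis, open at the top and running the bore's full depth. The aluminium hub is upright, about 54 mm across, and locked: it cannot turn. Its bore holds a sprung seat.
- pump: Pump screwed to the bench, standing on its motor, which carries the hub. Steel foot plate 120 x 100 mm (8 mm thick), black finned motor about 90 mm across up to 45 mm above the bench, then the hub up to 100 mm. Origin at the centre of the underside, on the hub's axis; x as for hub_top.
- spring_seat (a joint): How far the sprung seat in the hub's bore is pressed down (m): 0 at rest (its top 38 mm below the hub's top face), at most 0.012. It pushes up with 5.4 N at 0 plus 0.9 N per mm. With the shaft fully home on the washer it reads 0.008 (12.6 N); the spring lifts the shaft again if it is let go.
- stand: Fixed grey plastic block 75 x 75 x 65 mm high with an upright round hole 32 mm across and 60 mm deep in its top; origin at the centre of its underside. The shaft stands in the hole, its flange resting on the block's top. The stand and the washer may lie on either side of the pump.
- shaft_grip (a point): Where to grip the loose steel keyed shaft (0.26 kg): on its axis, 30 mm above the underside of its flange. z up along the shaft, x towards the key. The head is a flat-sided bar 24 mm (x) by 16 mm (y), from 6 to 50 mm above the flange's underside. Flange: disc 48 mm across, 6 mm thick, with a lug 8 mm wide at its rim, out to 32 mm from the axis, directly above the key.
- shaft_key (a point): Same shaft: point on its axis level with the key's lower end, 36 mm below the flange's underside; axes as shaft_grip. Shaft 18 mm thick, 54 mm long below the flange, last 8 mm tapering to 8 mm. Key 6 mm wide, out to 14 mm from the axis, 10 to 36 mm below the flange. Out of line, the key rests on the hub's top, grip point 66 mm above it; fully home on the washer, 38 mm above it.
- washer_center (a point): Centre (half-way up) of the large brass washer (loose, about 75 g), lying flat on the bench: 54 mm outer diameter, 38 mm hole, 8 mm thick; z is its axis.
- small_ring: Bystander: a small brass ring, 30 mm outer diameter, 8 mm thick. Not used. Origin at the centre of its underside.
- fitting: Bystander: a grey pipe fitting, 34 mm across, 34 mm tall. Origin at the centre of its underside.
- remote: Bystander: a black remote control, 130 x 42 x 16 mm. Origin at the centre of its underside.
- screwdriver: Bystander: a screwdriver, about 200 mm long, lying on the bench, handle and blade along its x. Origin under it, at its middle.
- doser: Bystander: a white bottle, 48 mm across, 110 mm tall. Origin at the centre of its underside.
- jar: Bystander: an amber glass jar, 64 mm across, 75 mm tall. Origin at the centre of its underside.
- mug: Bystander: a white mug, 80 mm across, 90 mm tall. Origin at the centre of its underside.
Mind the look-alikes: they are no part of the job. What is shaped like the part that bears washer_center but purple is not meant. Leave any orange look-alike of the pump alone.

How it is judged:
By the outcome, as a careful person would: the job done as asked, in the order asked, and still so for the second after the job is handed in, while the arm keeps its last pose, push and grip.
It also fails if it takes over 61 s, if anything falls off the work surface, if the arm or the gripper's body presses on something with over 40 N, if the wrist force passes 120 N, or if a joint passes its speed limit or range.

## Robot

A 7-joint arm with a two-finger parallel gripper is mounted at the origin on the work surface. World frame = base frame: x ahead of the robot, y to its left, z up, the work surface at z = 0. Lengths are in mm, angles in rad, forces in N, time in s.
With the tool pointing down it reaches from about 400 to 875 mm from the base axis. Payload 4.4 kg.
Tool frame: the origin (TCP) lies midway between the tips of the shut fingers; the grasp point (between the pads) lies 19 mm behind it; z points along the fingers, y is the line along which they close (so a half turn about z gives the same grasp; the last joint's range is limited). The gripper opens to 85 mm and grips with 20 to 120 N. Pads are 22 mm wide; open, the fingers measure 114 mm over their backs; the gripper's body (76 mm by 85 mm) begins 54 mm behind the grasp point. The pads swing forward as they close: fully open they stand 13 mm farther back than shut.
Start: joints at [-1.284, 0.628, 0.038, 1.517, -0.027, 0.996, -0.02], TCP at [224.569, 609.989, 231.313] pointing down, gripper open.
Joint ranges: [-3.06, 3.06], [-0.37, 2.12], [-1.25, 1.32], [0.18, 2.47], [-1.1, 4.24], [0.23, 1.98], [-2.94, 2.94]. Speed limits (rad/s): [2.57, 2.57, 3.14, 3.14, 3.14, 3.14, 3.14].

## Interface

Orientations are given as [roll, pitch, yaw] about the fixed x, y, z axes, in that order (R = Rz(yaw) Ry(pitch) Rx(roll)).
In Python, from cell import ctrl gives the robot as it stands.
- The arm moves only by the shell command python3 -m handwheel 'ROWS'. ROWS is JSON, a list of rows, each a list of 3 entries, a list of its own where there are three numbers: the turn, a rotation vector about the tool's x, y, z in degrees, then the shift along the tool's x, y, z in m, then the closure, from 0 (fully open) to 1 (shut). A call has 1 to 5 rows; each row shifts and turns the commanded pose from where the row before left it, along the tool's axes as they then stand; what a row does not reach is not made up. A row lasts 1/12 s, in which the tool goes at most 41.7 mm and 7.16 degrees, less where a joint would pass 70% of its speed; a pose out of reach is approached as far as the arm can. A call is refused whole if a number of a shift passes 0.0417 or a number of a turn 7.16, either way. A call with a gripper value outside its range is refused whole. The fingers move at their own pace and stop on an object; the grip force is fixed at half the most. Time passes only in rows, so rows that do not move let the fingers close. It gives the time, the measured TCP pose, the force, the opening and the grip force at its end, in the units of the state.
- ctrl.read_state(): the state, without advancing time (a new reading comes with each control period).
- ctrl.get_image(name): name is "side" or "top" or "wrist"; returns a dict with "pixels" (480x640x3 uint8, red, green, blue), "fx", "fy", "cx", "cy" (pixels), "pose" (4x4, takes a point from camera to world coordinates); the wrist camera has in their place "T_tool_cam" (4x4, takes a point from camera to tool coordinates, whose origin is the TCP and whose axes are the flange's). Camera axes: x right, y up, looking along -z (the intrinsics and any distortion apply to the point x, -y, -z); pixel columns grow to the right and rows downward; lengths in mm; the calibration is good to about 2 mm. A picture is of the moment at which its call begins: read the wrist's pose just before it. There is no depth.
- ctrl.finish_job(): hands the job in; it is judged then, once.
The state is a dict: "clock": time; "qpos": joint angles; "qd": joint speeds; "tau": joint torques, N m; "eef_pos": TCP position; "tool_rot": TCP orientation; "force": force on the tool from outside, world axes, zero at the start; "torque": the same for the moment, N m; "width": finger opening in mm; "gripper_force": force on a finger pad.
Only numpy, scipy, OpenCV 4.12 (cv2) and the standard library are available. Lean on these libraries where they do the work, as an engineer would, in place of code of your own. Each camera call takes 0.05 s, during which the arm holds its last target. There are 200 camera calls.

## Working session

There is one attempt and no reset: what is moved stays moved. The work goes in short steps, Python scripts to look and compute and a shell command to move; the robot and the scene stay as the last step left them, time stands still between calls to the robot, and variables do not carry over. Pictures are saved under pics/ and viewed, at most 10 in all, crops included, and the job is handed in when it is done.

```bash
ls; mkdir -p pics
python3 - <<'E'
from cell import ctrl
import cv2,json,numpy as np
s=ctrl.read_state();print({k:np.round(v,3).tolist() for k,v in s.items()})
for n in("top","side"):
    i=ctrl.get_image(n);cv2.imwrite(f"pics/{n}0.png",i["pixels"][:,:,::-1]);print(n,{k:(np.round(v,3).tolist()) for k,v in i.items() if k!="pixels"})
i=ctrl.get_image("wrist");print({k:np.round(v,3).tolist() for k,v in i.items() if k!="pixels"})
E
```

```text
pics
{'clock': 0.0, 'qpos': [-1.284, 0.629, 0.038, 1.518, -0.027, 0.996, -0.02], 'qd': [-0.0, -0.0, 0.001, -0.0, -0.001, -0.001, 0.001], 'tau': [-0.001, -56.342, 1.226, -19.345, 0.011, 0.011, 0.0], 'eef_pos': [224.351, 609.394, 230.409], 'tool_rot': [-3.14, 0.0, 2.789], 'force': [-0.243, -0.74, -0.049], 'torque': [-0.029, 0.053, 0.043], 'gripper_force': 0.0, 'width': 85.304}
top {'fx': 472.21, 'fy': 472.21, 'cx': 314.227, 'cy': 234.945, 'pose': [[-0.029, 0.997, -0.075, 420.361], [-1.0, -0.029, -0.009, 10.974], [-0.011, 0.075, 0.997, 1177.446], [0.0, 0.0, 0.0, 1.0]]}
side {'fx': 439.582, 'fy': 439.582, 'cx': 313.178, 'cy': 236.865, 'pose': [[0.988, 0.103, -0.116, 360.452], [-0.154, 0.569, -0.808, -864.104], [-0.018, 0.816, 0.578, 735.758], [0.0, 0.0, 0.0, 1.0]]}
{'fx': 379.512, 'fy': 379.512, 'cx': 318.26, 'cy': 238.759, 'T_tool_cam': [[-0.0, 0.966, 0.259, 66.486], [1.0, 0.001, -0.001, 1.034], [-0.001, 0.259, -0.966, -144.086], [0.0, 0.0, 0.0, 1.0]]}
```

View pics/top0.png

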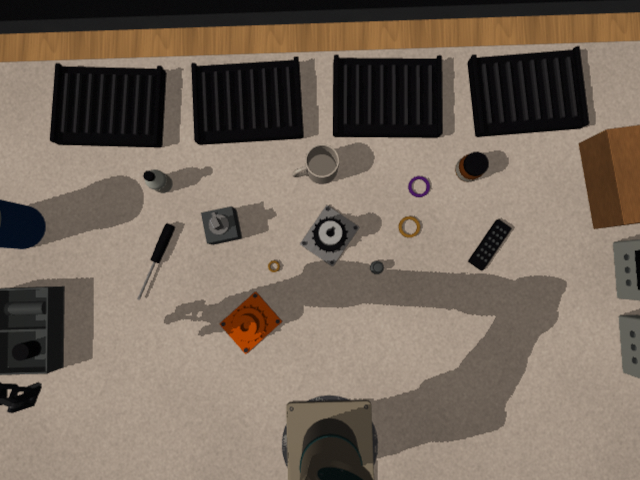

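View pics/side0.png

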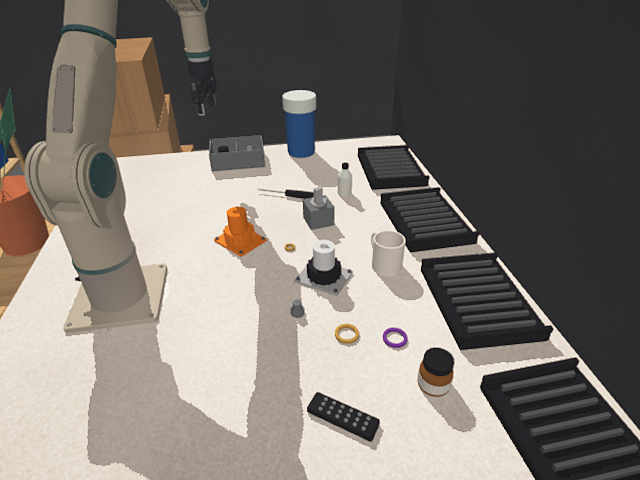

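The top view shows the black/grey pump at (330,235), with its orange look-alike at (250,322). The brass washer is at (409,226), with a purple look-alike at (419,186) and a small ring at (275,266). The stand with the shaft is at (221,225). The ones meant are the pump at (330,235), which is not orange, and the washer at (409,226), which is brass and large. I'll confirm both in one crop.

```bash
cat > h.py <<'E'
from cell import ctrl
import cv2,numpy as np
from scipy.spatial.transform import Rotation as R
def tool():
    s=ctrl.read_state();T=np.eye(4);T[:3,:3]=R.from_euler('xyz',s["tool_rot"]).as_matrix();T[:3,3]=s["eef_pos"];return T,s
def img(n,save=None):
    T,s=tool();i=ctrl.get_image(n)
    i["P"]=T@np.array(i["T_tool_cam"]) if n=="wrist" else np.array(i["pose"])
    i["bgr"]=i["pixels"][:,:,::-1].copy()
    if save:cv2.imwrite(save,i["bgr"])
    return i
def ray(i,u,v,z):
    d=i["P"][:3,:3]@np.array([(u-i["cx"])/i["fx"],-(v-i["cy"])/i["fy"],-1]);o=i["P"][:3,3]
    return (o+d*(z-o[2])/d[2])
def proj(i,p):
    q=np.linalg.inv(i["P"])@np.append(p,1);return np.array([i["cx"]-i["fx"]*q[0]/q[2],i["cy"]+i["fy"]*q[1]/q[2]])
def go(x,y,z,yaw):
    """translation in tool axes (m) and turn about tool z (deg) to reach TCP pose"""
    T,s=tool();d=T[:3,:3].T@(np.array([x,y,z])-T[:3,3])/1000
    Rt=R.from_euler('xyz',[np.pi,0,yaw]).as_matrix();rv=R.from_matrix(T[:3,:3].T@Rt).as_rotvec(degrees=True)
    n=max(np.abs(d).max()/.0417,np.linalg.norm(d)/.0417,np.abs(rv).max()/7.16)
    print("clock",round(s["clock"],2),"shift",d.round(4),"turn",rv.round(2),"rows>=",round(n,2))
E
python3 - <<'E'
from h import *
i=img("top");c=i["bgr"][140:360,190:450];cv2.imwrite("pics/crop.png",cv2.resize(c,None,fx=2.7,fy=2.7,interpolation=cv2.INTER_CUBIC))
for n,u,v,z in(("pump",330,232,100),("washer",409.5,226.5,4),("shaft head",218,222,110),("stand top",221,225,65)):print(n,ray(i,u,v,z).round(0))
j=img("side")
for n,u,v,z in(("hub",323,247,100),("washer",347,334,4),("head",318.5,189,115)):print(n,ray(j,u,v,z).round(0))
E
```

```text
pump [507. -16. 100.]
washer [ 523. -217.    4.]
shaft head [537. 238. 110.]
stand top [534. 241.  65.]
hub [505. -22. 100.]
washer [ 523. -218.    4.]
head [537. 237. 115.]
```

View pics/crop.png

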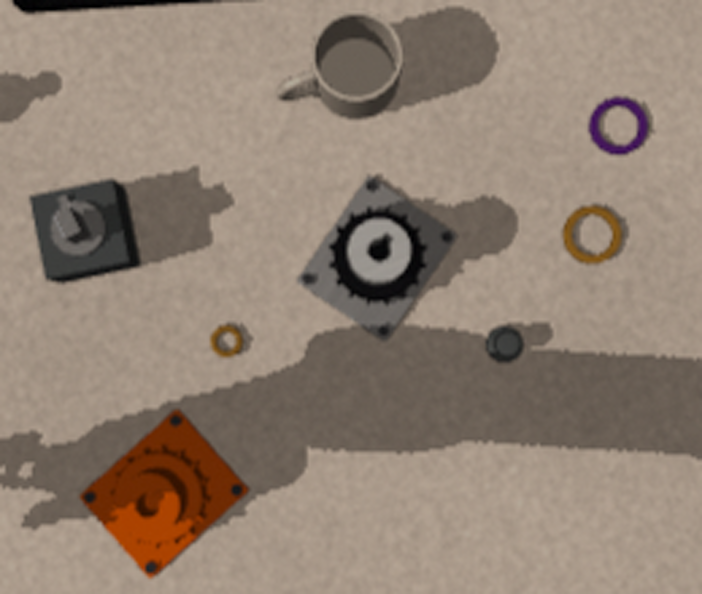

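The crop confirms both: the brass washer at crop (594,234), the larger brass ring next to the purple one, and the grey/black pump with a pale hub at crop (379,252). Its keyway points up and right. The shaft's lug points up and slightly left. I'm moving above the washer, keeping the yaw.

Run:
```python
from h import *
go(430,250,230,2.789)
T,_=tool();print((T[:3,:3].T@np.array([523-430,-217-250,130-230])/1000).round(4))
```

```text
clock 0.25 shift [-0.3172 -0.2665  0.0011] turn [-0.05 -0.   -0.01] rows>= 9.94
[-0.2486 -0.406   0.1004]
```

```bash
python3 -m handwheel '[[[0,0,0],[-0.0317,-0.0266,0],0],[[0,0,0],[-0.0317,-0.0266,0],0],[[0,0,0],[-0.0317,-0.0266,0],0],[[0,0,0],[-0.0317,-0.0266,0],0],[[0,0,0],[-0.0317,-0.0266,0],0]]'
python3 -m handwheel '[[[0,0,0],[-0.0317,-0.0266,0],0],[[0,0,0],[-0.0317,-0.0266,0],0],[[0,0,0],[-0.0317,-0.0266,0],0],[[0,0,0],[-0.0317,-0.0266,0],0],[[0,0,0],[-0.0317,-0.0266,0],0]]'
python3 -m handwheel '[[[0,0,0],[-0.0207,-0.0338,0],0],[[0,0,0],[-0.0207,-0.0338,0],0],[[0,0,0],[-0.0207,-0.0338,0],0],[[0,0,0],[-0.0207,-0.0338,0],0],[[0,0,0],[-0.0207,-0.0338,0],0]]'
python3 -m handwheel '[[[0,0,0],[-0.0207,-0.0338,0.01],0],[[0,0,0],[-0.0207,-0.0338,0.01],0],[[0,0,0],[-0.0207,-0.0338,0.01],0],[[0,0,0],[-0.0207,-0.0338,0.01],0],[[0,0,0],[-0.0207,-0.0338,0.01],0]]'
```

```text
clock: 0.67
eef_pos: [328.0, 428.6, 231.3]
tool_rot: [3.142, 0.0, 2.789]
force: [1.1, 0.1, 0.3]
width: 85.4
gripper_force: 0.0
clock: 1.08
eef_pos: [430.8, 249.0, 231.5]
tool_rot: [3.141, 0.0, 2.789]
force: [1.6, -0.3, -0.7]
width: 85.8
gripper_force: 0.0
clock: 1.5
eef_pos: [468.9, 54.6, 231.5]
tool_rot: [3.141, 0.0, 2.789]
force: [1.8, 0.7, 0.6]
width: 85.8
gripper_force: 0.0
clock: 1.92
eef_pos: [507.7, -139.8, 180.9]
tool_rot: [3.141, 0.0, 2.789]
force: [0.4, 0.3, -0.2]
width: 85.6
gripper_force: 0.0
```

```bash
python3 -m handwheel '[[[0,0,0],[-0.0207,-0.0338,0.01],0],[[0,0,0],[-0.0207,-0.0338,0.01],0],[[0,0,0],[0,0,0.01],0],[[0,0,0],[0,0,0],0]]'
python3 - <<'E'
from h import *
i=img("wrist","pics/w1.png")
hsv=cv2.cvtColor(i["bgr"],cv2.COLOR_BGR2HSV)
m=cv2.inRange(hsv,(12,110,60),(30,255,255))
n,l,st,c=cv2.connectedComponentsWithStats(m)
for k in range(1,n):
    if st[k,4]>300:
        cs,_=cv2.findContours((l==k).astype(np.uint8),cv2.RETR_CCOMP,cv2.CHAIN_APPROX_NONE)
        for q in cs:
            if len(q)>30:
                p=np.array([ray(i,*a,8)[:2] for a in q[:,0]]);e=cv2.minEnclosingCircle(p.astype(np.float32));print(st[k],e)
j=i
E
```

```text
clock: 2.25
eef_pos: [521.4, -218.5, 149.3]
tool_rot: [-3.14, -0.003, 2.783]
force: [-0.8, 0.9, 0.5]
width: 85.6
gripper_force: 0.0
[ 289  190   69   68 1790] ((521.2539672851562, -212.9517059326172), 26.6722412109375)
[ 289  190   69   68 1790] ((520.6828002929688, -212.76922607421875), 19.690187454223633)
```

View pics/w1.png

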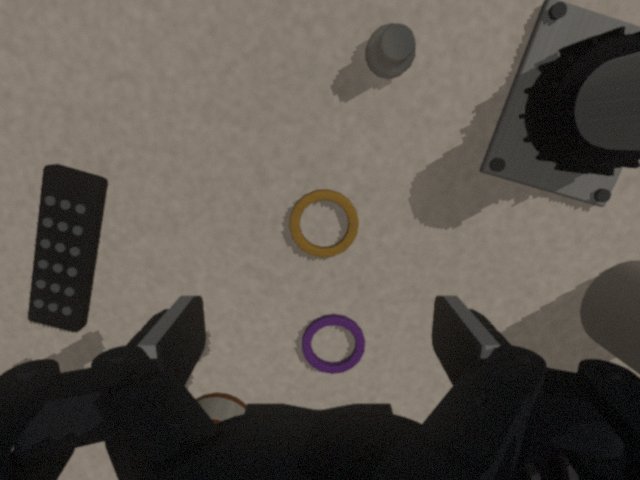

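The washer is at (324,223) in the wrist view, with the purple look-alike below it at (333,344), clear of the fingers' path. I'll descend partway and measure once more.

```bash
cat >> h.py <<'E'
def brass(i,z=8):
    hsv=cv2.cvtColor(i["bgr"],cv2.COLOR_BGR2HSV);m=cv2.inRange(hsv,(12,110,60),(30,255,255))
    n,l,st,c=cv2.connectedComponentsWithStats(m);k=1+st[1:,4].argmax()
    cs,_=cv2.findContours((l==k).astype(np.uint8),cv2.RETR_CCOMP,cv2.CHAIN_APPROX_NONE)
    for q in cs:
        if len(q)>30:
            p=np.array([ray(i,*a,z)[:2] for a in q[:,0]]);e=cv2.fitEllipse(p.astype(np.float32));print("brass",np.round(e[0],1),np.round(e[1],1),st[k][:4])
E
python3 -m handwheel '[[[0,0,0],[0.001,-0.005,0.03],0],[[0,0,0],[0.001,0,0.03],0],[[0,0,0],[0,0,0.03],0],[[0,0,0],[0,0,0],0]]'
python3 - <<'E'
from h import *
i=img("wrist");brass(i);go(521,-213,60,2.789)
E
```

```text
clock: 2.63
eef_pos: [516.4, -216.1, 57.3]
tool_rot: [3.14, -0.009, 2.792]
force: [-0.3, 0.3, -0.8]
width: 85.2
gripper_force: 0.0
brass [ 521. -213.] [52.3 53.3] [275 223  99  95]
brass [ 520.5 -212.7] [36.6 38. ] [275 223  99  95]
clock 2.68 shift [-0.0016  0.0048 -0.0003] turn [ 0.06 -0.33  0.13] rows>= 0.12
```

```bash
python3 -m handwheel '[[[0,0,0],[-0.0016,0.0048,0.02],0],[[0,0,0],[0,0,0.02],0],[[0,0,0],[0,0,0.015],0],[[0,0,0],[0,0,0],0],[[0,0,0],[0,0,0],0]]'
python3 - <<'E'
from h import *
i=img("wrist","pics/w2.png");brass(i);go(521,-213,-2,2.789)
E
```

```text
clock: 3.1
eef_pos: [523.6, -215.1, 7.9]
tool_rot: [3.141, 0.001, 2.79]
force: [-1.3, 0.6, 0.2]
width: 85.6
gripper_force: 0.0
brass [ 521. -213.] [52.5 53.8] [254 233 130 123]
brass [ 520.4 -212.4] [35.7 38.2] [254 233 130 123]
clock 3.15 shift [0.0038 0.0013 0.0103] turn [0.01 0.15 0.04] rows>= 0.26
```

View pics/w2.png

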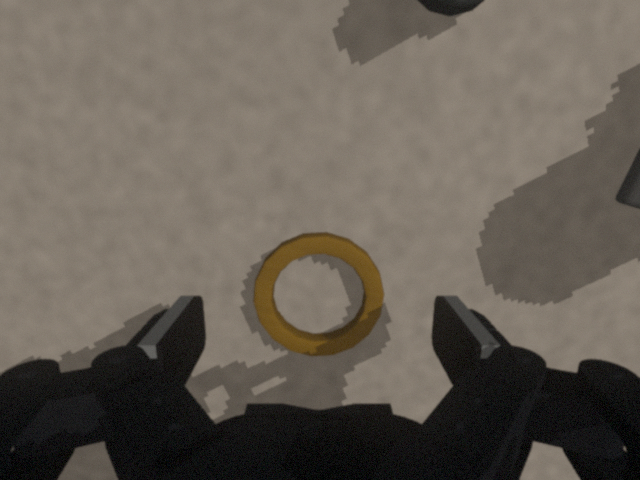

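The washer is centred between the fingers, at (318,294). Moving the last bit and closing.

```bash
python3 -m handwheel '[[[0,0,0],[0.0035,0.0012,0.0105],0],[[0,0,0],[0,0,0],0],[[0,0,0],[0,0,0],0.3],[[0,0,0],[0,0,0],0.5],[[0,0,0],[0,0,0],0.7]]'
python3 -m handwheel '[[[0,0,0],[0,0,0],1],[[0,0,0],[0,0,0],1],[[0,0,0],[0,0,0],1],[[0,0,0],[0,0,0],1],[[0,0,0],[0,0,0],1]]'
python3 -m handwheel '[[[0,0,0],[0,0,0],1],[[0,0,0],[0,0,0],1]]'
```

```text
clock: 3.57
eef_pos: [520.6, -213.8, -2.8]
tool_rot: [-3.141, 0.002, 2.789]
force: [-5.6, 2.9, 37.8]
width: 52.3
gripper_force: 57.7
clock: 3.98
eef_pos: [520.6, -213.8, -2.2]
tool_rot: [3.142, 0.002, 2.788]
force: [-2.6, 0.6, 11.3]
width: 51.2
gripper_force: 60.2
clock: 4.15
eef_pos: [520.6, -213.8, -2.3]
tool_rot: [3.142, 0.002, 2.788]
force: [-2.2, 1.3, 12.2]
width: 51.0
gripper_force: 60.2
```

```bash
python3 -m handwheel '[[[0,0,0],[0,0,-0.02],1],[[0,0,0],[0,0,-0.04],1],[[0,0,0],[0,0,-0.04],1],[[0,0,0],[0,0,-0.04],1],[[0,0,0],[0,0,-0.03],1]]'
python3 - <<'E'
from h import *
go(582,-45,160,2.789)
E
```

```text
clock: 4.57
eef_pos: [520.5, -213.8, 169.5]
tool_rot: [-3.142, 0.003, 2.789]
force: [0.8, -0.8, -1.5]
width: 50.8
gripper_force: 62.8
clock 4.57 shift [0.0007 0.1797 0.0095] turn [-0.    0.19 -0.03] rows>= 4.31
```

```bash
python3 -m handwheel '[[[0,0,0],[0,0.036,0.002],1],[[0,0,0],[0,0.036,0.002],1],[[0,0,0],[0,0.036,0.002],1],[[0,0,0],[0,0.036,0.002],1],[[0,0,0],[0,0.036,0.002],1]]'
python3 -m handwheel '[[[0,0,0],[0,0,0],1],[[0,0,0],[0,0,0],1]]'
python3 - <<'E'
from h import *
i=img("wrist","pics/w3.png");T,s=tool();print(s["eef_pos"]);brass(i,T[2,3]+8)
E
```

```text
clock: 4.98
eef_pos: [582.3, -42.9, 156.4]
tool_rot: [3.141, 0.001, 2.788]
force: [0.3, 0.1, -1.7]
width: 50.9
gripper_force: 62.8
clock: 5.15
eef_pos: [582.5, -40.9, 155.9]
tool_rot: [3.14, -0.0, 2.794]
force: [-0.5, -0.8, -0.8]
width: 51.0
gripper_force: 62.8
[581.89479316 -43.67197887 155.9419852 ]
brass [583.9 -40.2] [53.1 54.9] [251 248 135 129]
brass [582.8 -39.8] [35.9 37.7] [251 248 135 129]
```

View pics/w3.png

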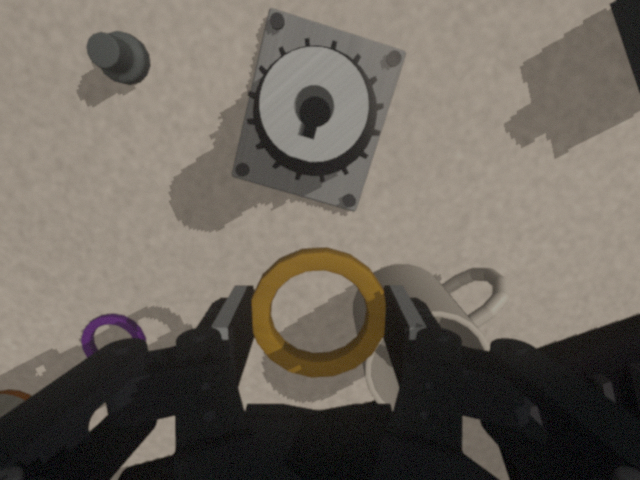

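The wrist view shows the washer held at (319,312), the hub face at (314,103), and the keyway pointing down to about (308,131). I'm measuring all of them in the tool frame.

```bash
cat >> h.py <<'E'
def tray(i,u,v,z):
    M=np.array(i["T_tool_cam"]);d=M[:3,:3]@np.array([(u-i["cx"])/i["fx"],-(v-i["cy"])/i["fy"],-1]);o=M[:3,3]
    return (o+d*(z-o[2])/d[2])[:2]
def hub(i,zt,seed,thr):
    """hub face, bore and key slot in tool frame, face zt mm beyond TCP"""
    g=cv2.cvtColor(i["bgr"],cv2.COLOR_BGR2GRAY);m=(cv2.medianBlur(g,3)>thr).astype(np.uint8)
    n,l,st,c=cv2.connectedComponentsWithStats(m);k=l[seed[1],seed[0]]
    cs,h=cv2.findContours((l==k).astype(np.uint8),cv2.RETR_CCOMP,cv2.CHAIN_APPROX_NONE)
    o=max(cs,key=cv2.contourArea);P=lambda q:np.array([tray(i,*a,zt) for a in q[:,0]]).astype(np.float32)
    e=cv2.fitEllipse(cv2.convexHull(P(o)));print("hub",np.round(e[0],1),np.round(e[1],1))
    ins=[q for q in cs if q is not o and cv2.contourArea(q)>100]
    for q in ins:
        p=P(q);r=p-np.array(e[0]);rr=np.hypot(*r.T);far=r[rr>12.5]
        near=p[rr<11.5];A=np.c_[2*near,np.ones(len(near))];s=np.linalg.lstsq(A,(near**2).sum(1),rcond=None)[0]
        print("bore",s[:2].round(1),"r",np.sqrt(s[2]+s[0]**2+s[1]**2).round(1),"slot dir tool deg",np.degrees(np.arctan2(*(far.mean(0)[::-1]))) if len(far) else None,"rmax",rr.max())
    return e
def washer(i,zt):
    hsv=cv2.cvtColor(i["bgr"],cv2.COLOR_BGR2HSV);m=cv2.inRange(hsv,(12,110,60),(30,255,255))
    n,l,st,c=cv2.connectedComponentsWithStats(m);k=1+st[1:,4].argmax()
    cs,_=cv2.findContours((l==k).astype(np.uint8),cv2.RETR_CCOMP,cv2.CHAIN_APPROX_NONE)
    for q in cs:
        if len(q)>30:e=cv2.fitEllipse(cv2.convexHull(np.array([tray(i,*a,zt) for a in q[:,0]]).astype(np.float32)));print("washer",np.round(e[0],1),np.round(e[1],1))
E
python3 - <<'E'
from h import *
i=img("wrist");g=cv2.cvtColor(i["bgr"],cv2.COLOR_BGR2GRAY);print(g[70,314],g[103,345],g[93,305],g[20,330],g[60,300],g[185,260])
for t in(120,135,150):hub(i,56,(345,110),t)
washer(i,-10.3)
print(np.degrees(tool()[1]["tool_rot"][2]))
E
```

```text
144 144 71 146 145 108
hub [81.9  1.6] [53.8 53.9]
bore [81.8  1.6] r 10.4 slot dir tool deg -164.19324005693676 rmax 16.485470232262003
hub [82.   1.6] [53.1 53.3]
bore [81.7  1.6] r 10.7 slot dir tool deg -164.02178081470913 rmax 16.98695180728855
hub [-26.4  -3.3] [361.  482.8]
bore [0. 0.] r 0.0 slot dir tool deg 61.1275302358297 rmax 127.03204714049572
bore [0. 0.] r 0.0 slot dir tool deg 67.39604858221288 rmax 186.84200523985075
bore [0. 0.] r 0.0 slot dir tool deg -137.49979221398226 rmax 59.90804831591088
bore [0. 0.] r 0.0 slot dir tool deg -97.47078237768618 rmax 181.041787299974
bore [0. 0.] r 0.0 slot dir tool deg -94.30885564052025 rmax 164.7392864312962
bore [0. 0.] r 0.0 slot dir tool deg 89.14561059916102 rmax 122.7532655620241
bore [0. 0.] r 0.0 slot dir tool deg 84.30806543179905 rmax 125.81652101486176
bore [0. 0.] r 0.0 slot dir tool deg 84.21777521290151 rmax 151.920949006856
bore [0. 0.] r 0.0 slot dir tool deg 82.25125158546088 rmax 164.18024543710874
bore [0. 0.] r 0.0 slot dir tool deg 81.37551157952898 rmax 179.65144993631677
bore [0. 0.] r 0.0 slot dir tool
[... 1729 characters left out ...]
slot dir tool deg 41.14010751344636 rmax 160.94134079525907
bore [0. 0.] r 0.0 slot dir tool deg -25.631359033371645 rmax 141.76050531650134
bore [0. 0.] r 0.0 slot dir tool deg 22.006843612699747 rmax 139.14715243238885
bore [0. 0.] r 0.0 slot dir tool deg -13.117786896045182 rmax 143.46162605279443
bore [0. 0.] r 0.0 slot dir tool deg -19.991204912283486 rmax 151.68084519075234
bore [0. 0.] r 0.0 slot dir tool deg -14.881841396433689 rmax 154.03428858166365
bore [0. 0.] r 0.0 slot dir tool deg -11.851701249092605 rmax 154.13590490337913
bore [0. 0.] r 0.0 slot dir tool deg 19.79396165497531 rmax 162.72632169406833
washer [0.  1.2] [52.9 54.1]
washer [1.2 1.2] [35.7 37.3]
159.76176950137446
```

```bash
python3 -m handwheel '[[[0,0,0],[0.0275,0.0002,0],1],[[0,0,0],[0.0275,0.0002,0],1],[[0,0,0],[0.027,0,0],1],[[0,0,0],[0,0,0.025],1],[[0,0,0],[0,0,0.022],1]]'
python3 -m handwheel '[[[0,0,0],[0,0,0],1],[[0,0,0],[0,0,0],1],[[0,0,0],[0,0,0],1]]'
python3 - <<'E'
from h import *
i=img("wrist");washer(i,-10.3);j=img("side");T,s=tool();print(s["eef_pos"],s["force"])
a=i["bgr"][180:440,190:450];b=j["bgr"][180:310,260:390]
cv2.imwrite("pics/p4.png",np.hstack([cv2.resize(a,(390,390)),cv2.resize(b,(390,390),interpolation=cv2.INTER_CUBIC)]))
E
```

```text
clock: 5.67
eef_pos: [504.4, -17.1, 109.7]
tool_rot: [3.141, 0.002, 2.787]
force: [0.2, 0.2, -0.6]
width: 51.1
gripper_force: 62.8
clock: 5.92
eef_pos: [505.8, -17.0, 109.6]
tool_rot: [-3.142, 0.001, 2.787]
force: [1.0, -0.1, -0.8]
width: 50.8
gripper_force: 62.9
washer [0.1 1.1] [52.7 54.2]
washer [1.  1.2] [35.7 37.6]
[506.19173824 -16.44940736 109.93895041] [-0.06233604 -0.25758108 -1.4401726 ]
```

View pics/p4.png

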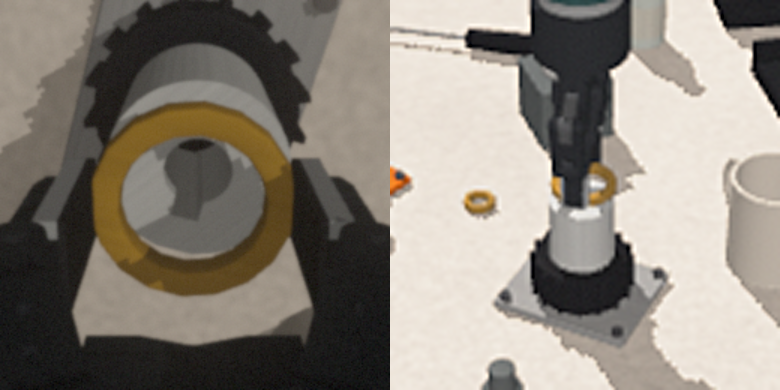

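```bash
python3 -m handwheel '[[[0,0,0],[0.0005,0.0008,0.008],1],[[0,0,0],[0,0,0.001],1],[[0,0,0],[0,0,0],1]]'
python3 -m handwheel '[[[0,0,0],[0,0,0.001],1],[[0,0,0],[0,0,0],1]]'
python3 -m handwheel '[[[0,0,0],[0,0,0.001],1],[[0,0,0],[0,0,0],1]]'
```

```text
clock: 6.32
eef_pos: [504.5, -14.6, 99.4]
tool_rot: [-3.141, -0.001, 2.789]
force: [-0.4, -0.7, -1.1]
width: 50.6
gripper_force: 62.9
clock: 6.48
eef_pos: [504.9, -14.8, 98.6]
tool_rot: [-3.141, -0.0, 2.789]
force: [0.1, -0.3, -0.9]
width: 50.7
gripper_force: 62.9
clock: 6.65
eef_pos: [505.1, -14.8, 97.9]
tool_rot: [3.141, 0.0, 2.789]
force: [-0.6, 0.5, 0.3]
width: 51.0
gripper_force: 63.1
```

```bash
python3 -m handwheel '[[[0,0,0],[0,0,0.0007],1],[[0,0,0],[0,0,0],1]]'
python3 -m handwheel '[[[0,0,0],[0,0,0.0005],1],[[0,0,0],[0,0,0],1]]'
```

```text
clock: 6.82
eef_pos: [505.1, -14.8, 97.8]
tool_rot: [3.141, 0.0, 2.789]
force: [-1.7, 0.2, 7.5]
width: 50.8
gripper_force: 63.8
clock: 6.98
eef_pos: [505.1, -14.8, 97.8]
tool_rot: [3.141, 0.001, 2.789]
force: [-2.7, 0.0, 11.6]
width: 50.5
gripper_force: 64.3
```

```bash
python3 -m handwheel '[[[0,0,0],[0,0,-0.001],0.3],[[0,0,0],[0,0,0],0.3],[[0,0,0],[0,0,0],0],[[0,0,0],[0,0,0],0],[[0,0,0],[0,0,0],0]]'
python3 -m handwheel '[[[0,0,0],[0,0,-0.01],0],[[0,0,0],[0,0,-0.03],0],[[0,0,0],[0,0,-0.03],0],[[0,0,0],[0,0,-0.02],0],[[0,0,0],[-0.0417,0,0],0]]'
python3 -m handwheel '[[[0,0,0],[-0.034,0,0],0],[[0,0,0],[0,0,0],0],[[0,0,0],[0,0,0],0]]'
python3 - <<'E'
from h import *
T,s=tool();i=img("wrist");zt=T[2,3];print(s["eef_pos"]);washer(i,zt-108)
cv2.imwrite("pics/p5.png",i["bgr"])
E
```

```text
clock: 7.4
eef_pos: [504.9, -14.8, 97.4]
tool_rot: [-3.142, -0.0, 2.789]
force: [-0.5, -0.0, 0.2]
width: 85.3
gripper_force: 0.0
clock: 7.82
eef_pos: [539.1, -26.3, 191.9]
tool_rot: [3.14, -0.004, 2.792]
force: [-0.4, -0.0, -1.0]
width: 85.4
gripper_force: 0.0
clock: 8.07
eef_pos: [577.1, -41.9, 188.0]
tool_rot: [-3.142, 0.001, 2.787]
force: [-0.6, -0.3, -0.6]
width: 85.4
gripper_force: 0.0
[577.06839635 -41.85235648 188.00716068]
washer [76.5  1.9] [53.7 53.8]
washer [76.3  1.7] [38.5 38.8]
```

View pics/p5.png

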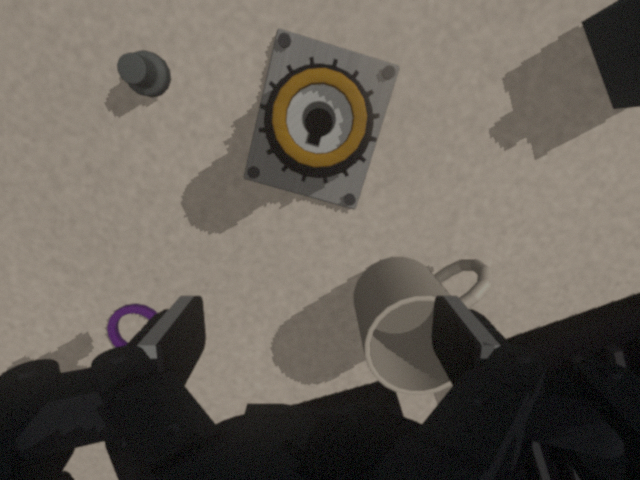

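The washer lies flat on the hub at (320,117), with the bore and keyway visible inside it at (318,120). Checking the centring numerically.

Run:
```python
from h import *
i=img("wrist");T,s=tool()
washer(i,80);hub(i,88,(298,128),120)
hub(i,88,(298,128),105)
go(534,240,240,np.radians(200))
t=img("top");c=t["bgr"][190:260,190:260];cv2.imwrite("pics/stand.png",cv2.resize(c,None,fx=8,fy=8,interpolation=cv2.INTER_CUBIC))
```

```text
washer [74.6  1.7] [53.8 53.9]
washer [74.4  1.6] [38.6 38.8]
hub [72.7 -1. ] [30.5 36.3]
hub [72.8 -1. ] [31.6 37.2]
clock 8.17 shift [ 0.1353  0.2492 -0.0524] turn [ 2.000e-02 -1.100e-01 -4.022e+01] rows>= 6.92
```

```bash
cat >> h.py <<'E'
def bore(i,zt,c0,angs):
    """bore+slot by template on the rectified hub-top plane; tool frame x,y,deg"""
    g=cv2.cvtColor(i["bgr"],cv2.COLOR_BGR2GRAY);M=np.linalg.inv(np.array(i["T_tool_cam"]))
    d=[(-22,-22),(22,-22),(22,22),(-22,22)];src=[]
    for a in d:
        q=M@np.array([c0[0]+a[0],c0[1]+a[1],zt,1]);src.append((i["cx"]-i["fx"]*q[0]/q[2],i["cy"]+i["fy"]*q[1]/q[2]))
    w=cv2.warpPerspective(g,cv2.getPerspectiveTransform(np.float32(src),np.float32([((y+22)*8,(22-x)*8) for x,y in d])),(352,352)).astype(np.float32)
    yy,xx=np.mgrid[:272,:272];Y=(xx-136)/8;X=(136-yy)/8;r=np.hypot(X,Y);best=[]
    for a in angs:
        c,s=np.cos(np.radians(a)),np.sin(np.radians(a));u=X*c+Y*s;v=-X*s+Y*c
        t=(~((r<10)|((u>0)&(u<15.5)&(abs(v)<4.25)))).astype(np.float32)
        _,mx,_,l=cv2.minMaxLoc(cv2.matchTemplate(w,t,cv2.TM_CCOEFF_NORMED,mask=(r<16.5).astype(np.float32)))
        best.append((round(mx,4),a,c0[0]+(176-l[1]-136)/8,c0[1]+(l[0]+136-176)/8))
    print("bore",sorted(best)[-3:])
E
python3 - <<'E'
from h import *
i=img("wrist");T,s=tool();print(T[:3,3].round(1),s["tool_rot"])
washer(i,T[2,3]-108);bore(i,T[2,3]-100,(75,2),range(-172,-155))
E
```

```text
[574.6 -40.3 187.5] [-3.14141827e+00 -1.72888647e-03  2.78941586e+00]
washer [73.4  1.5] [53.7 53.8]
washer [73.2  1.4] [38.6 38.7]
bore [(0.9049, -163, 73.625, 1.125), (0.9057, -165, 73.625, 1.0), (0.9059, -164, 73.625, 1.0)]
```

View pics/stand.png

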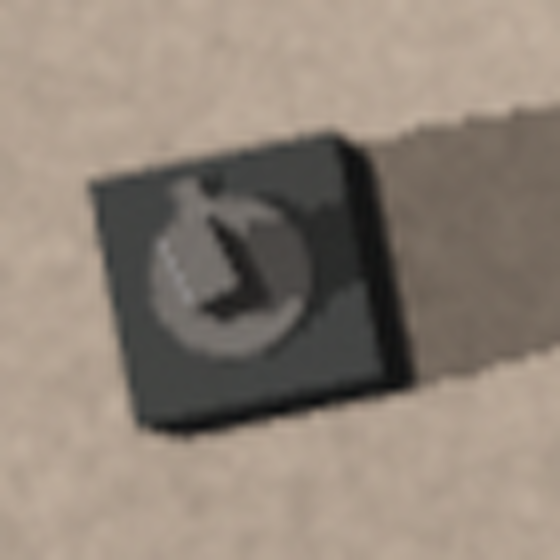

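The washer is centred within about 0.6 mm of the bore; the keyway yaw is about -36°. The crop shows the shaft's lug up and left of the flange centre, at (185,190) against (232,275), so the shaft yaw is about +28°. Going above the stand.

Run:
```python
from h import *
go(537,238,192,2.789)
```

```text
clock 8.27 shift [ 0.1313  0.2483 -0.0043] turn [-0.01 -0.1   0.02] rows>= 6.74
```

```bash
python3 -m handwheel '[[[0,0,0],[0.0164,0.031,-0.001],0],[[0,0,0],[0.0164,0.031,-0.001],0],[[0,0,0],[0.0164,0.031,-0.001],0],[[0,0,0],[0.0164,0.031,-0.001],0]]'
python3 -m handwheel '[[[0,0,0],[0.0164,0.031,0],0],[[0,0,0],[0.0164,0.031,0],0],[[0,0,0],[0.0164,0.031,0],0],[[0,0,0],[0.0164,0.031,0],0]]'
python3 -m handwheel '[[[0,0,-6.8],[0,0,0],0],[[0,0,-6.8],[0,0,0],0],[[0,0,-6.8],[0,0,0],0],[[0,0,-6.8],[0,0,0],0]]'
python3 -m handwheel '[[[0,0,-6.8],[0,0,0],0],[[0,0,-6.8],[0,0,0],0],[[0,0,-6.8],[0,0,0],0],[[0,0,0],[0,0,0],0],[[0,0,0],[0,0,0],0]]'
python3 -m handwheel '[[[0,0,0],[0,0,0],0],[[0,0,0],[0,0,0],0]]'
python3 - <<'E'
from h import *
T,s=tool();print(np.degrees(s["tool_rot"]).round(1));i=img("wrist","pics/w6.png")
g=cv2.cvtColor(i["bgr"],cv2.COLOR_BGR2GRAY)
E
```

```text
clock: 8.6
eef_pos: [555.8, 99.7, 191.8]
tool_rot: [-3.142, -0.001, 2.789]
force: [0.4, 0.5, -0.3]
width: 85.7
gripper_force: 0.0
clock: 8.93
eef_pos: [536.9, 238.9, 191.8]
tool_rot: [-3.141, -0.001, 2.79]
force: [0.5, -0.0, 0.2]
width: 85.8
gripper_force: 0.0
clock: 9.27
eef_pos: [537.2, 237.6, 191.6]
tool_rot: [-3.141, -0.001, -3.012]
force: [0.3, 0.4, -0.9]
width: 85.5
gripper_force: 0.0
clock: 9.68
eef_pos: [537.8, 237.0, 191.7]
tool_rot: [3.141, -0.001, -2.667]
force: [1.4, -0.5, -0.0]
width: 85.5
gripper_force: 0.0
clock: 9.85
eef_pos: [538.2, 237.1, 191.6]
tool_rot: [-3.141, -0.0, -2.665]
force: [0.3, 0.2, -1.0]
width: 85.1
gripper_force: 0.0
[-180.    -0.  -152.7]
```

View pics/w6.png

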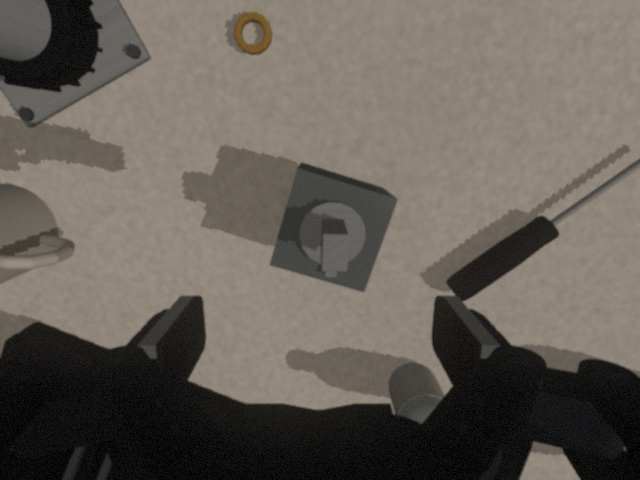

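The flange centre is at (332,234), the head at (335,248), and the lug points straight down at (331,272), so the tool x axis is opposite the key and the yaw is already nearly right. I'm now fitting the flange numerically.

Run:
```python
from h import *
T,s=tool();i=img("wrist");g=cv2.cvtColor(i["bgr"],cv2.COLOR_BGR2GRAY)
print(T[:3,3].round(1))
for v in range(196,284,4):print(v,g[v,290:376:4])
t=img("top");print("doser top",ray(t,149,175,110),"mug",ray(t,322,162,90))
for z in(71,):print(tray(i,332,234,T[2,3]-z))
```

```text
[538.3 237.2 191.6]
196 [74 72 68 71 70 71 68 67 70 72 67 72 71 71 71 71 71 71 72 74 71 74]
200 [72 69 69 71 69 68 54 53 55 50 64 66 65 71 70 68 73 70 70 71 72 75]
204 [ 69  69  73  65  62  56  52  59  87 100  99 100 100  89  73  71  71  71
  73  71  71  76]
208 [ 54  52  54  58  51  48  91  99  99 103 101 101 100 102 102 101  70  69
  71  71  71  74]
212 [ 48  53  53  50  50  73  97  99  94  97  93 100  99  94  97  95  97  72
  71  70  66  72]
216 [ 49  52  51  50  76  74  73  74  69  72  77  96 100  97  99 101  99  99
  66  69  73  71]
220 [ 49  51  48  54  73  73  71  70  58  56  55  53  54  57 101 103  98 103
  85  72  72  70]
224 [ 50  53  52  70  69  70  71  68  52  54  47  54  55  51  95  97  97  99
 100  69  70  74]
228 [ 48  54  48  71  69  72  71  70  51  52  51  53  47  55  80 103 100 101
 100  67  72  72]
232 [ 53  49  47  72  72  73  71  70  54  58  54  57  53  53  62 100  99 100
 101  74  71  69]
236 [ 51  53  53  75  71  71  73  71  69  98  96  97  99 101  97 100  97 101
 100  74  68  69]
240 [ 65  47  49  72  69  72  76  71  67  99 100  98  99 100 101  98  95 101
  99
[... 385 characters left out ...]
 68  71]
260 [ 69  72  73  70  69  69  90  97  84  99  98  99 100 102 102  82  72  70
  71  71  73  78]
264 [ 73  70  69  70  71  69  72  71  82  97 101 102 101 102  98  69  71  68
  73  71  70 113]
268 [ 70  74  70  71  73  73  69  56  84 101 101 101 103  99  96  73  72  71
  73  70  70 131]
272 [133 110  78  74  73  71  71  71  63  93 104 100  71  75  75  70  73  74
  72  67  81 134]
276 [136 132 138 132 125  94  72  71  74  92  93  95  73  68  74  70  69  69
  69  72 119 132]
280 [133 133 137 135 136 139 138 130 109  81  69  74  71  70  71  75  72  71
  74  71 132 135]
doser top [650.07768475 395.67025416 110.        ] mug [672.65493846  -2.73129041  90.        ]
[-2.30642255 11.54845907]
```

Run:
```python
from h import *
from scipy.optimize import least_squares
T,s=tool();i=img("wrist")
pts=[(342,204),(352,208),(356.5,212),(360,216),(362,220),(364.5,232),(364.5,240),(361.5,248),(359.5,252),(356.5,256),(350.5,260),(304,220),(301,224),(300,228),(300,240),(303,248),(304.5,252),(308,256),(313,260)]
p=np.array([tray(i,u,v,T[2,3]-71) for u,v in pts])
r=least_squares(lambda q:np.hypot(p[:,0]-q[0],p[:,1]-q[1])-q[2],[0,10,24],loss="soft_l1");print(r.x.round(2))
print("head y at rows 266:",tray(i,322,266,T[2,3]-115),tray(i,351,266,T[2,3]-115),"top edge",tray(i,336,235,T[2,3]-115),"far edge",tray(i,336,270,T[2,3]-115),"lug tip",tray(i,331,279,T[2,3]-71))
```

```text
[-2.93 11.8  23.65]
head y at rows 266: [-11.32002024   3.90068486] [-11.33509778  21.70994704] top edge [ 8.3345853  12.26808071] far edge [-13.9287344   12.52826806] lug tip [-36.83194416  11.11269117]
```

```bash
python3 -m handwheel '[[[0,0,0],[-0.0029,0.012,0],0],[[0,0,0],[0,0,0.03],0],[[0,0,0],[0,0,0.03],0],[[0,0,0],[0,0,0.03],0],[[0,0,0],[0,0,0.02],0]]'
python3 -m handwheel '[[[0,0,0],[0,0,0],0],[[0,0,0],[0,0,0],0],[[0,0,0],[0,0,0],0]]'
python3 - <<'E'
from h import *
T,s=tool();i=img("wrist");g=cv2.cvtColor(i["bgr"],cv2.COLOR_BGR2GRAY);print(T[:3,3].round(1),np.degrees(s["tool_rot"]).round(1))
q=np.linalg.inv(np.array(i["T_tool_cam"]))
for p in((0,0,T[2,3]-115),(12,0,T[2,3]-115),(-12,0,T[2,3]-115),(24,0,T[2,3]-71)):
    a=q@np.append(p,1);print(p,(i["cx"]-i["fx"]*a[0]/a[2]).round(1),(i["cy"]+i["fy"]*a[1]/a[2]).round(1))
for v in range(220,360,6):print(v,g[v,282:358:4])
E
```

```text
clock: 10.47
eef_pos: [534.1, 249.9, 79.2]
tool_rot: [3.141, -0.002, -2.663]
force: [0.1, 0.9, 0.6]
width: 85.3
gripper_force: 0.0
clock: 10.72
eef_pos: [536.3, 250.2, 82.7]
tool_rot: [3.141, 0.002, -2.663]
force: [0.7, 0.1, 0.8]
width: 85.4
gripper_force: 0.0
[536.3 250.2  82.7] [ 1.800e+02  1.000e-01 -1.526e+02]
(0, 0, np.float64(-32.25405916338704)) 313.7 342.3
(12, 0, np.float64(-32.25405916338704)) 313.6 308.8
(-12, 0, np.float64(-32.25405916338704)) 313.9 374.1
(24, 0, np.float64(11.74594083661296)) 314.6 237.5
220 [55 54 64 76 71 75 74 76 76 74 76 73 78 75 75 77 78 78 77]
226 [51 54 56 65 74 77 72 73 74 76 79 78 76 74 76 81 75 76 80]
232 [55 53 53 53 56 55 53 54 66 53 61 70 75 75 77 75 75 74 73]
238 [ 56  54  55  67  80  76  77 105 108 108 110 105  93  67  70  73  78  75
  74]
244 [ 73  77  73  78  79  76  80  80  95 107  79  88 105 112 108 103  68  71
  73]
250 [76 76 79 74 75 79 72 76 76 76 77 78 72 76 76 78 94 91 68]
256 [77 74 78 76 76 78 78 75 75 77 77 78 77 78 75 75 77 76 76]
262 [74 76 78 73 62 59 61 64 62 65 67 69 71 77 78 75 74 77 77]
268 [74 74 75 57 55 55 53 56 57 5
[... 414 characters left out ...]
106 104
 107]
310 [ 91  71  77  78  75  79  73  76  75  75  76  79  74  72 106 106 107 107
 106]
316 [106  78  74  78  75  77  74  75  77  75  76  71  75  71 109 106 108 109
  98]
322 [105  80  75  74  73  81  77  72  75  78  72  76  73  75 107 106 106  83
  77]
328 [ 76  75  78  78  80  77  79  75  78  77  78  78  77  80 103  78  78  77
  76]
334 [77 71 74 75 75 75 79 77 79 81 80 77 77 68 79 72 75 75 75]
340 [74 67 77 77 80 79 79 74 75 79 73 76 76 71 76 75 78 77 73]
346 [76 73 78 79 82 80 79 75 76 79 79 78 79 65 75 75 77 77 75]
352 [144  91  83  83  78  75  74  75  75  78  81  79  81  67  75  77  80  79
  78]
358 [138  90  78  78  75  74  77  78 107 107  99  84  83  87  76  79  77  75
  78]
```

```bash
python3 -m handwheel '[[[0,0,0],[0.0006,-0.0005,0.0065],0],[[0,0,0],[0,0,0],0.5],[[0,0,0],[0,0,0],0.8],[[0,0,0],[0,0,0],1],[[0,0,0],[0,0,0],1]]'
python3 -m handwheel '[[[0,0,0],[0,0,0],1],[[0,0,0],[0,0,0],1],[[0,0,0],[0,0,0],1],[[0,0,0],[0,0,0],1],[[0,0,0],[0,0,0],1]]'
```

```text
clock: 11.18
eef_pos: [535.5, 248.4, 75.4]
tool_rot: [3.142, 0.001, -2.664]
force: [-0.1, -0.3, -0.9]
width: 38.6
gripper_force: 0.0
clock: 11.6
eef_pos: [535.6, 248.3, 75.4]
tool_rot: [-3.141, 0.001, -2.664]
force: [0.6, -1.2, 2.0]
width: 15.6
gripper_force: 59.0
```

```bash
python3 -m handwheel '[[[0,0,0],[0,0,-0.015],1],[[0,0,0],[0,0,-0.03],1],[[0,0,0],[0,0,-0.03],1],[[0,0,0],[0,0,-0.03],1],[[0,0,0],[0,0,-0.025],1]]'
python3 -m handwheel '[[[0,0,7.05],[0,0,0],1],[[0,0,7.05],[0,0,0],1],[[0,0,7.05],[0,0,0],1],[[0,0,7.05],[0,0,0],1],[[0,0,7.05],[0,0,0],1]]'
python3 -m handwheel '[[[0,0,7.05],[0,0,0],1],[[0,0,7.05],[0,0,0],1],[[0,0,7.05],[0,0,0],1],[[0,0,7.05],[0,0,0],1]]'
python3 -m handwheel '[[[0,0,0],[0,0,0],1],[[0,0,0],[0,0,0],1]]'
python3 - <<'E'
from h import *
go(505.9,-13.9,205,np.radians(143.8))
T,s=tool();i=img("wrist");g=cv2.cvtColor(i["bgr"],cv2.COLOR_BGR2GRAY)
cv2.imwrite("pics/w7.png",i["bgr"])
for v in range(220,380,4):print(v,g[v,270:366:4])
E
```

```text
clock: 12.02
eef_pos: [534.9, 248.5, 206.4]
tool_rot: [3.141, -0.0, -2.663]
force: [-0.4, 0.8, -2.4]
width: 15.4
gripper_force: 58.5
clock: 12.43
eef_pos: [534.5, 248.3, 204.4]
tool_rot: [-3.141, -0.002, 2.998]
force: [0.1, -0.0, -1.4]
width: 15.1
gripper_force: 58.6
clock: 12.77
eef_pos: [534.4, 248.4, 204.3]
tool_rot: [-3.14, -0.001, 2.506]
force: [0.5, 0.2, -2.5]
width: 15.5
gripper_force: 58.6
clock: 12.93
eef_pos: [534.6, 248.5, 204.4]
tool_rot: [-3.14, -0.001, 2.516]
force: [-0.1, 0.2, -1.8]
width: 15.4
gripper_force: 58.6
clock 12.93 shift [-0.1304 -0.2295 -0.0003] turn [-0.08 -0.04  0.35] rows>= 6.33
220 [77 80 78 77 77 75 80 59 47 60 58 56 57 57 60 54 51 68 78 78 81 79 80 81]
224 [81 80 79 76 78 77 78 51 44 55 59 57 54 52 56 50 46 51 77 75 75 77 83 80]
228 [77 79 77 82 77 77 79 60 42 43 52 59 56 55 47 44 44 51 77 76 76 79 80 80]
232 [78 83 81 79 77 77 76 67 62 43 45 46 45 47 44 46 40 53 77 79 76 79 79 80]
236 [80 79 76 79 79 79 78 77 63 59 45 42 44 45 38 43 43 67 77 81 75 81 79 80]
240 [76 80 80 78 75 77 76 74 67 66 69 71 66 66 66 57 53 78 80 77 79 77 83 75]
244 [ 81  78  77
[... 2610 characters left out ...]
 29]
352 [ 33  31  35  29  29  33  93 108 106 106 110 110 106  80  78  78  81  73
  72  26  14  25  28  30]
356 [ 26  27  24  26  28  30  88 109 108 110 110 109 111  83  78  80  76  77
  70  28  18  14  32  29]
360 [ 26  31  28  30  32  30  87 107 107 112 109 109  90  79  77  77  74  75
  76  27  25  18  30  33]
364 [ 28  32  32  30  28  23  87 111 109 111 111  82  75  75  79  77  75  80
  72  29  20  18  19  31]
368 [ 29  28  35  25  25  28  86 107 111 107  82  74  73  74  79  79  79  74
  72  25  23  22  30  23]
372 [ 29  26  29  23  31  30  74  80 100  78  78  72  74  78  81  77  78  77
  73  27  29  18  23  28]
376 [30 32 32 24 31 37 68 73 74 75 77 77 79 76 76 77 79 76 68 28 27 26 21 32]
```

Run:
```python
from h import *
i=cv2.imread("pics/w7.png");w=ctrl.get_image("wrist");g=cv2.cvtColor(i,cv2.COLOR_BGR2GRAY)
for n,u,v,z in(("head front bottom L",297.5,271,4.4),("R",336.5,271,4.4),("head top front",317,319,-39.6),("topL",293,322,-39.6),("topR",343,322,-39.6),("flange front",318,242.5,4.4)):print(n,tray(w,u,v,z).round(2))
for v in range(190,242,3):print(v,g[v,286:352:3])
M=np.linalg.inv(np.array(w["T_tool_cam"]))
for p in((4,0,64.4),(-4,0,64.4),(9,0,56.4),(9,9,56.4),(0,9,56.4),(0,-9,56.4)):
    a=M@np.append(p,1);print(p,(w["cx"]-w["fx"]*a[0]/a[2]).round(1),(w["cy"]+w["fy"]*a[1]/a[2]).round(1))
```

```text
head front bottom L [13.13 -7.75]
R [13.11  8.41]
head top front [13.64  0.43]
topL [12.65 -6.84]
topR [12.64  8.3 ]
flange front [25.38  0.75]
190 [74 81 80 82 81 82 79 79 74 78 79 79 84 80 76 80 82 77 80 80 82 76]
193 [80 82 79 78 79 82 81 80 81 79 77 79 82 81 78 78 79 79 79 81 82 79]
196 [82 82 77 80 78 80 81 75 80 80 81 80 78 79 79 83 80 80 79 76 81 80]
199 [82 78 82 79 81 79 79 79 81 82 82 79 77 79 82 80 78 78 80 83 81 81]
202 [79 76 77 77 82 78 79 79 79 79 75 79 78 78 79 82 79 80 78 77 80 81]
205 [80 81 79 80 79 81 80 80 78 77 82 74 77 80 78 79 78 81 81 76 78 81]
208 [80 76 81 79 77 79 77 81 66 57 56 59 57 63 78 79 77 76 76 80 78 78]
211 [79 80 81 78 74 79 67 60 56 55 60 58 60 59 56 64 77 77 79 80 78 80]
214 [78 79 79 77 78 68 55 55 58 51 56 61 62 56 59 58 61 79 82 77 80 81]
217 [78 78 78 79 73 54 59 55 58 55 56 54 62 59 58 55 54 77 79 80 80 76]
220 [77 78 79 81 59 44 55 57 58 60 57 58 57 57 58 57 51 56 78 78 78 79]
223 [79 79 77 74 54 43 53 58 59 60 59 59 58 52 56 52 44 47 78 78 81 79]
226 [78 78 76 78 56 40 44 51 51 59 54 55 53 52 50 47 45 42 71 77 77 78]
229 [78 80 75 79 57 53 45 35 43 51 57 54 52 46 47 38 40 48 71 77 81 77]
232 [77 79 78 75 67 59 53 47 45 47 42 45 47 40 45 41 40 45 76 78 79 78]
235 [80 78 80 78 73 61 66 56 44 49 46 45 41 46 43 38 43 62 78 80 77 80]
238 [74 78 82 77 81 68 67 64 59 48 46 41 44 40 42 42 44 71 76 79 80 79]
241 [77 78 81 78 79 76 68 76 77 80 79 80 77 84 81 71 66 76 80 78 76 75]
(4, 0, 64.4) 316.7 250.4
(-4, 0, 64.4) 316.7 263.6
(9, 0, 56.4) 316.6 245.8
(9, 9, 56.4) 333.0 245.8
(0, 9, 56.4) 332.8 261.4
(0, -9, 56.4) 300.5 261.4
```

Run:
```python
from h import *
go(570,-61,196,np.radians(143.8))
```

```text
clock 13.03 shift [-0.2098 -0.2302  0.0087] turn [-0.03 -0.03  0.31] rows>= 7.47
```

```bash
python3 -m handwheel '[[[0,0,0.3],[-0.0233,-0.0256,0.001],1],[[0,0,0],[-0.0233,-0.0256,0.001],1],[[0,0,0],[-0.0233,-0.0256,0.001],1],[[0,0,0],[-0.0233,-0.0256,0.001],1],[[0,0,0],[-0.0233,-0.0256,0.001],1]]'
python3 -m handwheel '[[[0,0,0],[-0.0233,-0.0256,0.001],1],[[0,0,0],[-0.0233,-0.0256,0.001],1],[[0,0,0],[-0.0233,-0.0256,0.001],1],[[0,0,0],[-0.0233,-0.0256,0.001],1]]'
python3 -m handwheel '[[[0,0,0],[0,0,0],1],[[0,0,0],[0,0,0],1],[[0,0,0],[0,0,0],1],[[0,0,0],[0,0,0],1],[[0,0,0],[0,0,0],1]]'
python3 - <<'E'
from h import *
for k in range(2):
    T,s=tool();i=img("wrist","pics/w8.png");print(T[:3,3].round(1),np.degrees(s["tool_rot"]).round(1))
    washer(i,T[2,3]-108);bore(i,T[2,3]-100,(80,1),range(172,196))
E
```

```text
clock: 13.45
eef_pos: [553.3, 74.7, 200.1]
tool_rot: [3.141, -0.0, 2.509]
force: [0.1, -0.7, -2.0]
width: 15.7
gripper_force: 58.9
clock: 13.78
eef_pos: [567.6, -63.2, 196.1]
tool_rot: [3.141, -0.0, 2.509]
force: [0.4, -0.2, -2.0]
width: 15.3
gripper_force: 58.9
clock: 14.2
eef_pos: [567.7, -59.7, 196.0]
tool_rot: [3.141, -0.001, 2.51]
force: [0.2, -0.0, -2.2]
width: 15.2
gripper_force: 59.1
[567.7 -59.7 196. ] [180.   -0.  143.8]
washer [76.9  0.7] [53.7 53.9]
washer [76.7  0.6] [38.7 38.9]
bore [(0.91, 178, 77.0, 0.0), (0.9111, 179, 77.0, 0.125), (0.9119, 180, 77.0, 0.125)]
[567.7 -59.8 196.1] [180.   -0.  143.8]
washer [77.   0.7] [53.7 53.9]
washer [76.8  0.7] [38.7 38.8]
bore [(0.9097, 181, 77.125, 0.25), (0.9105, 179, 77.125, 0.25), (0.9116, 180, 77.0, 0.25)]
```

```bash
python3 -m handwheel '[[[0,0,0],[0.0255,-0.0001,0],1],[[0,0,0],[0.0255,-0.0001,0],1],[[0,0,0],[0.0249,-0.0001,0],1],[[0,0,0],[0,0,0],1],[[0,0,0],[0,0,0],1]]'
python3 -m handwheel '[[[0,0,0],[0,0,0.014],1],[[0,0,0],[0,0,0.014],1],[[0,0,0],[0,0,0],1],[[0,0,0],[0,0,0],1],[[0,0,0],[0,0,0],1]]'
python3 - <<'E'
from h import *
go(505.7+.8,-14-.9,168,np.radians(143.8))
E
```

```text
clock: 14.72
eef_pos: [505.7, -15.0, 196.4]
tool_rot: [3.141, -0.0, 2.51]
force: [-0.2, -1.4, -2.3]
width: 15.1
gripper_force: 59.1
clock: 15.13
eef_pos: [507.4, -17.1, 168.6]
tool_rot: [3.141, 0.001, 2.507]
force: [0.8, 0.2, -1.5]
width: 15.2
gripper_force: 59.0
clock 15.13 shift [0.002  0.0012 0.0006] turn [ 0.03  0.07 -0.18] rows>= 0.06
```

```bash
python3 -m handwheel '[[[0,0,0],[0.0015,0.001,0],1],[[0,0,0],[0,0,0],1],[[0,0,0],[0,0,0],1],[[0,0,0],[0,0,0],1]]'
python3 - <<'E'
from h import *
go(505.7+.8,-14-.9,168,np.radians(143.8))
E
```

```text
clock: 15.47
eef_pos: [506.1, -15.0, 168.4]
tool_rot: [3.141, 0.001, 2.507]
force: [-0.0, 0.2, -2.0]
width: 15.1
gripper_force: 59.0
clock 15.47 shift [-0.0003  0.0003  0.0004] turn [ 0.03  0.03 -0.16] rows>= 0.02
```

```bash
python3 -m handwheel '[[[0,0,0],[0,0,0.004],1],[[0,0,0],[0,0,0.004],1],[[0,0,0],[0,0,0],1]]'
python3 -m handwheel '[[[0,0,0],[0,0,0.003],1],[[0,0,0],[0,0,0.003],1],[[0,0,0],[0,0,0],1]]'
```

```text
clock: 15.72
eef_pos: [505.2, -14.9, 159.3]
tool_rot: [-3.141, -0.001, 2.507]
force: [0.1, 0.1, -2.0]
width: 15.6
gripper_force: 59.0
clock: 15.97
eef_pos: [505.9, -15.2, 153.6]
tool_rot: [-3.141, 0.0, 2.507]
force: [-0.3, 0.0, -2.1]
width: 15.2
gripper_force: 59.1
```

```bash
python3 -m handwheel '[[[0,0,0],[0,0,0.003],1],[[0,0,0],[0,0,0.002],1],[[0,0,0],[0,0,0],1]]'
python3 -m handwheel '[[[0,0,0],[0,0,0.002],1],[[0,0,0],[0,0,0.002],1],[[0,0,0],[0,0,0],1]]'
```

```text
clock: 16.22
eef_pos: [506.0, -15.1, 148.8]
tool_rot: [-3.142, 0.0, 2.507]
force: [0.7, -1.4, -4.1]
width: 15.2
gripper_force: 59.1
clock: 16.47
eef_pos: [506.0, -15.1, 144.8]
tool_rot: [3.142, 0.0, 2.507]
force: [1.0, 0.2, -3.2]
width: 15.6
gripper_force: 59.2
```

The key has passed the hub's top without resistance, so it is in the keyway. Continuing down.

```bash
python3 -m handwheel '[[[0,0,0],[0,0,0.004],1],[[0,0,0],[0,0,0.004],1],[[0,0,0],[0,0,0],1]]'
python3 -m handwheel '[[[0,0,0],[0,0,0.004],1],[[0,0,0],[0,0,0.004],1],[[0,0,0],[0,0,0],1]]'
```

```text
clock: 16.72
eef_pos: [505.9, -15.1, 136.5]
tool_rot: [-3.141, 0.0, 2.507]
force: [1.5, -2.1, -3.2]
width: 15.2
gripper_force: 59.1
clock: 16.97
eef_pos: [505.9, -15.2, 128.4]
tool_rot: [-3.141, 0.0, 2.507]
force: [2.3, -1.3, -3.2]
width: 15.0
gripper_force: 59.1
```

```bash
python3 -m handwheel '[[[0,0,0],[0,0,0.003],1],[[0,0,0],[0,0,0.003],1],[[0,0,0],[0,0,0],1]]'
python3 -m handwheel '[[[0,0,0],[0,0,0.002],1],[[0,0,0],[0,0,0.001],1],[[0,0,0],[0,0,0],1],[[0,0,0],[0,0,0],1]]'
```

```text
clock: 17.22
eef_pos: [506.1, -15.1, 123.2]
tool_rot: [3.141, 0.0, 2.507]
force: [0.3, -1.3, 5.0]
width: 15.3
gripper_force: 60.3
clock: 17.55
eef_pos: [506.1, -15.1, 120.8]
tool_rot: [3.141, 0.001, 2.507]
force: [1.0, -0.8, 6.9]
width: 15.8
gripper_force: 60.6
```

```bash
python3 -m handwheel '[[[0,0,0],[0,0,0.001],1],[[0,0,0],[0,0,0.001],1],[[0,0,0],[0,0,0],1]]'
python3 -m handwheel '[[[0,0,0],[0,0,0.001],1],[[0,0,0],[0,0,0],1],[[0,0,0],[0,0,0],1]]'
python3 -m handwheel '[[[0,0,0],[0,0,0.0007],1],[[0,0,0],[0,0,0],1],[[0,0,0],[0,0,0],1]]'
```

```text
clock: 17.8
eef_pos: [506.1, -15.1, 118.9]
tool_rot: [3.141, 0.001, 2.507]
force: [0.0, -1.2, 8.9]
width: 15.5
gripper_force: 60.8
clock: 18.05
eef_pos: [506.1, -15.1, 118.3]
tool_rot: [3.141, 0.001, 2.507]
force: [-1.5, -1.0, 11.5]
width: 15.3
gripper_force: 61.2
clock: 18.3
eef_pos: [506.2, -15.1, 118.3]
tool_rot: [3.14, 0.001, 2.507]
force: [-2.3, -1.1, 18.9]
width: 15.4
gripper_force: 62.3
```

```bash
python3 -m handwheel '[[[0,0,0],[0,0,0.0005],1],[[0,0,0],[0,0,0],1],[[0,0,0],[0,0,0],1],[[0,0,0],[0,0,0],1],[[0,0,0],[0,0,0],1]]'
python3 -m handwheel '[[[0,0,0],[0,0,0],1],[[0,0,0],[0,0,0],1],[[0,0,0],[0,0,0],1],[[0,0,0],[0,0,0],1],[[0,0,0],[0,0,0],1]]'
python3 - <<'E'
from h import *
i=img("wrist");washer(i,118.3-108);T,s=tool();print(T[:3,3],s["force"],s["width"])
E
```

```text
clock: 18.72
eef_pos: [506.2, -15.1, 118.3]
tool_rot: [3.14, 0.001, 2.507]
force: [-3.0, 0.1, 23.8]
width: 15.3
gripper_force: 63.1
clock: 19.13
eef_pos: [506.2, -15.1, 118.3]
tool_rot: [3.14, 0.001, 2.507]
force: [-3.6, 0.3, 24.1]
width: 15.6
gripper_force: 63.1
washer [1.3 1. ] [53.  54.1]
[506.21484368 -15.11943271 118.28877188] [-3.6685012  -1.32321524 24.11318271] 15.364247740324831
```

```bash
python3 -c "
from cell import ctrl
print(ctrl.finish_job())"
```

```text
the job is handed in; nothing more can be done
None
```

The job is handed in at 19.1 s: the washer sits centred on the hub to within about 1 mm, and the shaft is keyed in and pushed hard down on it (about 24 N at the wrist, grip height within about 0.1 mm of fully home), still gripped.

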